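# Seat the drill template on the fixture's pin

## Robot

A 6-joint arm with a two-finger parallel gripper is mounted at the origin on a cart in front of the work surface, level with it; the furniture and walls round the work are solid. World frame = base frame: x ahead of the robot, y to its left, z up, the work surface at z = 0. Lengths are in m, angles in rad, forces in N, time in s.
With the tool pointing down it reaches from about 0.35 to 0.725 m from the base axis. Payload 6 kg.
Tool frame: the origin (TCP) lies on the centre line of the jaws, within the pads' length; the fingertips stand 25 mm ahead of it and the grasp point (between the pads) lies 6 mm ahead of it; z points along the fingers, y is the line along which they close (so a half turn about z gives the same grasp; the last joint's range is limited). The gripper opens to 85 mm and grips with 20 to 120 N. Pads are 22 mm wide; open, the fingers measure 114 mm over their backs; the gripper's body (76 mm by 85 mm) begins 54 mm behind the grasp point. The pads swing forward as they close: fully open they stand 13 mm farther back than shut.
Start: joints at [1.55, 0.04, 0.085, 0, -1.615, -0.334], TCP at [0.208, 0.563, 0.256] pointing down, gripper open.
Joint ranges: [-2.56, 2.56], [-1.29, 2.01], [-1.08, 1.49], [-3.29, 1.98], [-2.81, -0.18], [-2.99, 2.99]. Speed limits (rad/s): [2.57, 2.57, 3.01, 3.14, 3.14, 3.14].

## Interface

Orientations are given as a unit quaternion [x, y, z, w].
In Python, from bench import sensors, viewer, workorder gives the robot as it stands.
- The arm moves only by the tool apply_moves, never from a script. Its argument "motion" is a list of rows, each an object of numbers: "dx", "dy", "dz": the shift along the world's x, y, z in units of 40 mm (1.0 is 40 mm); "yaw": the turn about the world's z in rad; "fingers": the opening in per cent of the stroke, from 0 (shut) to 100 (fully open). A call has 1 to 20 rows; each row shifts and turns the commanded pose from where the row before left it; what a row does not reach is not made up. A row lasts 1/8 s, in which the tool goes at most 62.5 mm and 10.7 degrees, less where a joint would pass 70% of its speed; a pose out of reach is approached as far as the arm can. A call is refused whole if a number of a shift passes 1 or a number of a turn 0.188, either way. A call with a gripper value outside its range is refused whole. The fingers move at their own pace and stop on an object; "squeeze" is the grip in N (left out, the last holds). Time passes only in rows, so rows that do not move let the fingers close. It gives the time, the measured TCP pose, the force, the opening and the grip force at its end, in the units of the state.
- sensors.state(): the state, without advancing time (a new reading comes with each control period).
- viewer.capture(name): name is "scene" or "top" or "wrist"; returns a dict with "image" (480x640x3 uint8, red, green, blue), "depth" (480x640 float32, m along the optical axis (not along the pixel's ray), 0 where there is no reading), "vertical_fov" (degrees; the focal length in pixels is half the picture's height over the tangent of half this angle, whatever the lens; pixels are square), "cx", "cy" (the principal point, pixels), "dist" ([k1, k2, p1, p2, k3] as OpenCV has them; the pictures are not rectified), "view" (4x4, takes a point from world to camera coordinates). Camera axes: x right, y up, looking along -z (the intrinsics and any distortion apply to the point x, -y, -z); pixel columns grow to the right and rows downward; lengths in m; the calibration is good to about 2 mm. A picture is of the moment at which its call begins.
- workorder.finish_job(): hands the job in; it is judged then, once.
The state is a dict: "clock": time; "qpos": joint angles; "dq": joint speeds; "tau": joint torques, N m; "tool_pos": TCP position; "tool_rot": TCP orientation; "ft_force": force on the tool from outside, world axes, zero at the start; "wrist_torque": the same for the moment, N m; "grip_width": finger opening in m; "grasp_force": force on a finger pad.
Only numpy, scipy, OpenCV 4.12 (cv2) and the standard library are available. Lean on these libraries where they do the work, as an engineer would, in place of code of your own. Each camera call takes 0.05 s, during which the arm holds its last target. There are 200 camera calls.

## Task

Pick up the flat drill template by its black grip bar and lay it on top of the drilling fixture's locating pin, its hole not yet over the pin, hole end away from you and long edge by the fence. Slide it lightly along the fence until its hole comes over the pin and it drops, then leave it lying flat on the bed, fully home on the pin and square to the fence. Work gently, never pressing it on the fixture with more than 25 N, and leave the other things on the bench where they are.

Things in the scene. Friction and masses are not known exactly. Their poses are not given: they have to be found in the camera images.
- fixture: Drilling fixture bolted to the bench, placed and turned differently each time. Origin: middle of its underside; z up, x along its fence, away from the robot (within 25 degrees), y towards the fence. Grey bed 220 (x) by 130 (y) mm, flat top at z = 16 mm, with one upright steel pin and a steel fence along its +y edge.
- pin_slot (a point): Middle of the dark slot in the bed, at bed height; fixture's axes, (30, 0, 16) mm in its frame. The pin (10 mm round, tip flat with 1.5 mm chamfer, 8 mm above the bed) stands upright in the slot, clamped immovably up to 12 mm to +x or -x of this point, at the same y. Where is not measured and differs each time: find it by feel or sight.
- fence (a point): Middle of the fence's top edge on the face that looks to -y; fixture's axes, (0, 45.5, 36) mm in its frame. The face is upright and straight, 200 mm long in x, and rises 20 mm above the bed.
- template_plate (a point): Centre of the plate of the loose drill template (0.3 kg, give or take a third): flat aluminium, 150 (x) by 90 (y) by 6 mm, with one 13 mm round hole; four small steel bushes near its corners are filled. Axes: x along the plate towards its hole end, y across, z up. It starts flat on the bench right of the fixture, hole end away from the robot.
- template_grip (a point): Centre of the template's black grip bar, upright on the plate: 12 mm thick (x), 54 mm long (y), 36 mm tall above the plate's top face. This point is 15 mm to -x of the plate's middle, 18 mm above its top face, 24 mm above its underside. Template's axes.
- template_hole (a point): Centre of the template's 13 mm through hole at the plate's underside: 45 mm to +x of the grip bar's centre and 24 mm below it, 45 mm from both long edges and from the hole-end edge. Template's axes. When home its underside lies on the bed, level with pin_slot.
- pliers_combi: Bystander: combination pliers, 60x169x13 mm, lying on the bench near its front edge. Origin: middle of its underside as it was modelled.
- screwdriver_worn: Bystander: screwdriver, 28x214x28 mm, lying near the front edge. Origin: middle of its underside as it was modelled.
- spanner_13: Bystander: small spanner, 23x163x8 mm, lying near the front edge to the right. Origin: middle of its underside as it was modelled.
- contactor_a: Bystander: three-pole contactor, 80x45x82 mm, standing behind the fixture. Origin: middle of its underside as it was modelled.
- hex_bolt_0: Bystander: hexagon bolt, 15 mm across and 35 mm tall, standing on its head near the front edge. Origin: middle of its underside as it was modelled.

How it is judged:
By the outcome, as a careful person would: the job done as asked, in the order asked, and still so for the second after the job is handed in, with the robot touching nothing.
It also fails if it takes over 72 s, if anything falls off the work surface, if the arm or the gripper's body presses on something with over 40 N, if the wrist force passes 120 N, or if a joint passes its speed limit or range.

## Working session

There is one attempt and no reset: what is moved stays moved. The work goes in short steps, Python scripts to look and compute and a tool call to move; the robot and the scene stay as the last step left them, time stands still between calls to the robot, and variables do not carry over. Pictures are saved under pics/ and viewed, at most 10 in all, crops included, and the job is handed in when it is done.

Besides the shell and the picture viewer there is one more tool, called after ">>>" in YAML: its name, and indented under it one key for each argument. apply_moves: Moves the arm, as the interface text tells. Its arguments: {"type":"object","properties":{"motion":{"type":"array"},"squeeze":{"type":"number"}},"required":["motion"]}

```bash
ls; mkdir -p pics
cat > h.py <<'E'
import numpy as np, cv2, pickle
from bench import sensors, viewer, workorder
def cap(name,fn):
    c=viewer.capture(name); cv2.imwrite(f'pics/{fn}.png',c['image'][:,:,::-1]); pickle.dump(c,open(f'{fn}.pkl','wb')); return c
def K(c):
    f=240/np.tan(np.radians(c['vertical_fov'])/2); return np.array([[f,0,c['cx']],[0,f,c['cy']],[0,0,1]])
def pts(c):
    v,u=np.mgrid[0:480,0:640]; uv=np.stack([u,v],-1).reshape(-1,1,2).astype(np.float64)
    n=cv2.undistortPoints(uv,K(c),np.array(c['dist'])).reshape(480,640,2); d=c['depth']
    P=np.stack([n[...,0]*d,-n[...,1]*d,-d],-1); V=np.array(c['view']); return (P-V[:3,3])@V[:3,:3]
def onplane(c,uv,z):
    n=cv2.undistortPoints(np.array(uv,float).reshape(-1,1,2),K(c),np.array(c['dist'])).reshape(-1,2)
    V=np.array(c['view']); r=np.c_[n[:,0],-n[:,1],-np.ones(len(n))]@V[:3,:3]; o=-V[:3,:3].T@V[:3,3]
    return o+r*((z-o[2])/r[:,2])[:,None]
def proj(c,P):
    V=np.array(c['view']); q=np.atleast_2d(P)@V[:3,:3].T+V[:3,3]; q=q*[1,-1,-1]
    return cv2.projectPoints(q,np.zeros(3),np.zeros(3),K(c),np.array(c['dist']))[0].reshape(-1,2)
E
python3 - <<'E'
from h import *
c=cap('top','top0'); V=np.array(c['view']); print(-V[:3,:3].T@V[:3,3], c['vertical_fov'],c['dist'])
s=sensors.state(); print(s['tool_pos'],s['tool_rot'],s['grip_width'],s['ft_force'])
E
```

```text
pics
[ 0.35486178 -0.08556489  1.17192145] 43.805803733803295 [0.0129345 0.        0.        0.        0.       ]
[0.20825051 0.5624057  0.255286  ] [ 9.84310458e-01 -1.76443054e-01 -8.69612777e-05  8.73714382e-04] 0.08566485469586513 [0.12656509 0.50372547 1.01218792]
```

View pics/top0.png

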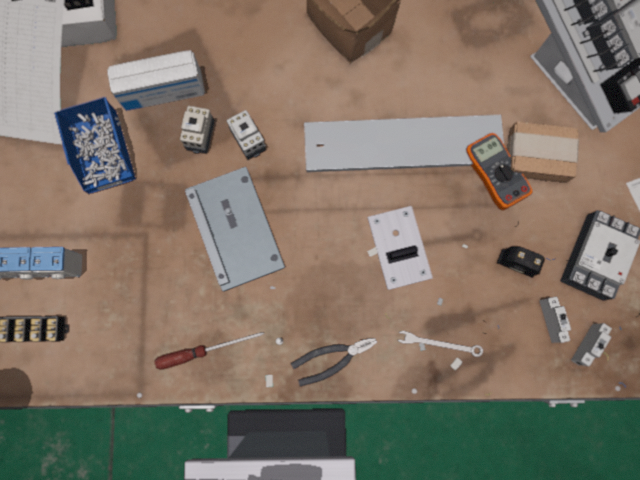

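The overhead view shows the fixture at about (235,228) with its fence on the left edge, the template at (400,247) with its grip bar at (402,254) and hole at (396,233), and the tools along the front. I'll zoom in and fit the geometry.

Run:
```python
from h import *
c=pickle.load(open('top0.pkl','rb')); P=pts(c)
im=c['image'][:,:,::-1]
a=cv2.resize(im[160:295,180:290],None,fx=4,fy=4,interpolation=cv2.INTER_CUBIC)
b=cv2.resize(im[200:295,360:440],None,fx=4,fy=4,interpolation=cv2.INTER_CUBIC)
out=np.zeros((540,770,3),np.uint8); out[:,:440]=a; out[:380,445:765]=b; cv2.imwrite('pics/crop0.png',out)
Z=P[...,2]
def seg(box,lo,hi):
    u0,v0,u1,v1=box; m=np.zeros(Z.shape,bool); m[v0:v1,u0:u1]=True; m&=(Z>lo)&(Z<hi); return m
for n,box,lo,hi in [('bed',(180,160,290,295),.010,.022),('fence',(180,160,290,295),.029,.045),('plate',(360,200,440,295),.003,.012),('bar',(360,200,440,295),.03,.055)]:
    m=seg(box,lo,hi); q=P[m]
    if len(q)<5: print(n,len(q)); continue
    r=cv2.minAreaRect(q[:,:2].astype(np.float32)*1000); print(n,len(q),r,np.median(q[:,2]))
```

```text
bed 6112 ((592.0830078125, 67.09436798095703), (221.05615234375, 129.4225616455078), 20.364721298217773) 0.01541151022717123
fence 976 ((573.1185302734375, 118.54458618164062), (200.94448852539062, 18.87546157836914), 20.36431121826172) 0.03519647357659733
plate 3063 ((550.887451171875, -261.7218017578125), (158.4015350341797, 190.49282836914062), 88.40047454833984) 0.00582372035919108
bar 182 ((534.8773803710938, -263.18603515625), (12.331233024597168, 53.97630310058594), 13.314983367919922) 0.040673557282725634
```

View pics/crop0.png

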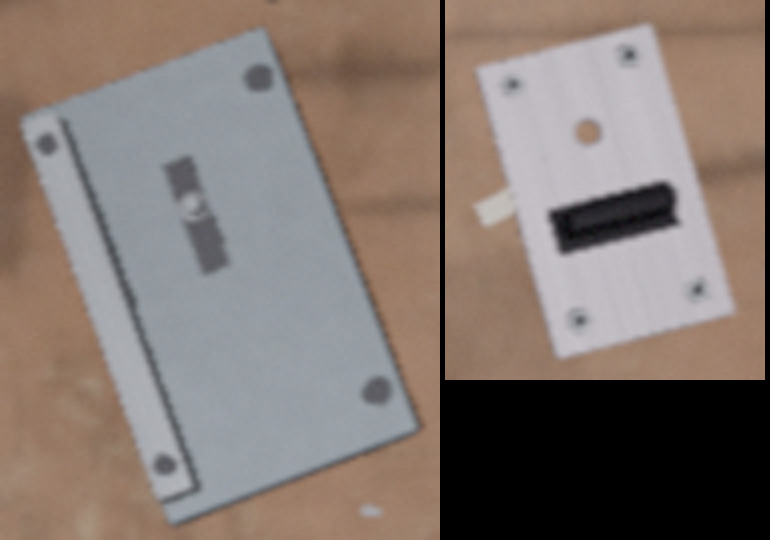

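The crop puts the pin at crop (194,206), which is full-image (228.4,211.4). The fixture is at (592,67) mm, yaw 20.4°, and the bar is at (535,-263) mm, yaw 13.3°. The sizes match the given ones. Next I move above the bar.

>>> apply_moves:
  motion:
    - {"dx": 0.82,"dy": -1,"yaw": -0.164}
    - {"dx": 0.82,"dy": -1,"yaw": -0.164}
    - {"dx": 0.82,"dy": -1,"yaw": -0.164}
    - {"dx": 0.82,"dy": -1,"yaw": -0.164}
    - {"dx": 0.82,"dy": -1,"yaw": -0.164}
    - {"dx": 0.82,"dy": -1,"yaw": -0.164}
    - {"dx": 0.82,"dy": -1}
    - {"dx": 0.82,"dy": -1}
    - {"dx": 0.82,"dy": -1}
    - {"dx": 0.82,"dy": -1}
    - {"dy": -1,"dz": -0.1}
    - {"dy": -1,"dz": -0.1}
    - {"dy": -1,"dz": -0.1}
    - {"dy": -1,"dz": -0.1}
    - {"dy": -1,"dz": -0.1}
    - {"dy": -1,"dz": -0.1}
    - {"dy": -1,"dz": -0.1}
    - {"dy": -1,"dz": -0.1}
    - {"dy": -0.6}
    - {}

```text
schema error: expected keys dx, dy, dz, yaw, fingers
```

```bash
cat > st.py <<'E'
from h import *
s=sensors.state(); q=s['tool_rot']; print(s['clock'],np.round(s['tool_pos'],4),'yline',np.degrees(2*np.arctan2(q[1],q[0]))+90,'F',np.round(s['ft_force'],2),'T',np.round(s['wrist_torque'],2),s['grip_width'],s['grasp_force'])
E
python3 st.py
python3 - <<'E'
from h import *
c=cap('wrist','w0'); c2=pickle.load(open('top0.pkl','rb'))
P=pts(c);Z=P[...,2]; m=(Z>.034)&(Z<.05)&(abs(P[...,0]-.535)<.06)&(abs(P[...,1]+.263)<.06)
r=cv2.minAreaRect(P[m][:,:2].astype(np.float32)*1000); print(m.sum(),r)
a=np.radians(20.364); ex=np.array([np.cos(a),np.sin(a)]); ey=np.array([-ex[1],ex[0]])
p=onplane(c2,[[228.3,211.2]],.024)[0]; print('pin',p,'fix',(p[:2]-[.59208,.06709])@ex,(p[:2]-[.59208,.06709])@ey)
E
```

```text
0.05 [0.2083 0.5624 0.2553] yline 69.67470037144243 F [0.13 0.5  1.01] T [ 0.06  0.04 -0.01] 0.08566485469586513 0.0
0 ((0.0, 0.0), (0.0, 0.0), 0.0)
pin [0.6227402  0.07664672 0.024     ] fix 0.03206954011809994 -0.0017098006774139984
```

View pics/w0.png

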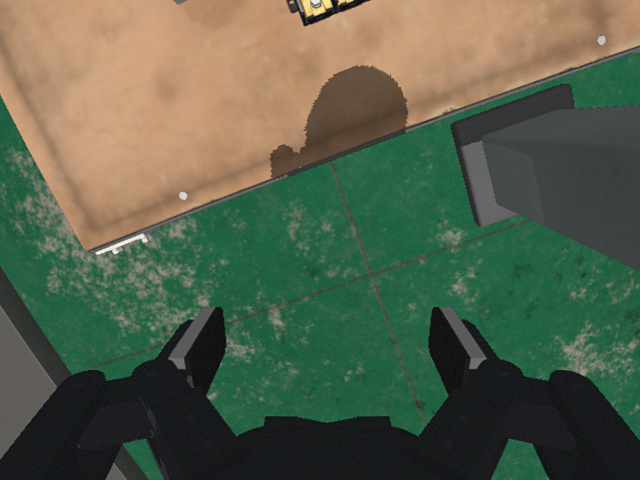

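The move was refused because every row needs all five keys, so this wrist view just shows the start position over the bench edge. I'll resend it with full rows.

>>> apply_moves:
  motion:
    - {"dx": 0.82,"dy": -1,"dz": 0,"yaw": -0.164,"fingers": 100}
    - {"dx": 0.82,"dy": -1,"dz": 0,"yaw": -0.164,"fingers": 100}
    - {"dx": 0.82,"dy": -1,"dz": 0,"yaw": -0.164,"fingers": 100}
    - {"dx": 0.82,"dy": -1,"dz": 0,"yaw": -0.164,"fingers": 100}
    - {"dx": 0.82,"dy": -1,"dz": 0,"yaw": -0.164,"fingers": 100}
    - {"dx": 0.82,"dy": -1,"dz": 0,"yaw": -0.164,"fingers": 100}
    - {"dx": 0.82,"dy": -1,"dz": 0,"yaw": 0,"fingers": 100}
    - {"dx": 0.82,"dy": -1,"dz": 0,"yaw": 0,"fingers": 100}
    - {"dx": 0.82,"dy": -1,"dz": 0,"yaw": 0,"fingers": 100}
    - {"dx": 0.82,"dy": -1,"dz": 0,"yaw": 0,"fingers": 100}
    - {"dx": 0,"dy": -1,"dz": -0.2,"yaw": 0,"fingers": 100}
    - {"dx": 0,"dy": -1,"dz": -0.2,"yaw": 0,"fingers": 100}
    - {"dx": 0,"dy": -1,"dz": -0.2,"yaw": 0,"fingers": 100}
    - {"dx": 0,"dy": -1,"dz": -0.2,"yaw": 0,"fingers": 100}
    - {"dx": 0,"dy": -1,"dz": -0.2,"yaw": 0,"fingers": 100}
    - {"dx": 0,"dy": -1,"dz": -0.2,"yaw": 0,"fingers": 100}
    - {"dx": 0,"dy": -1,"dz": -0.2,"yaw": 0,"fingers": 100}
    - {"dx": 0,"dy": -1,"dz": -0.2,"yaw": 0,"fingers": 100}
    - {"dx": 0,"dy": -1,"dz": -0.2,"yaw": 0,"fingers": 100}
    - {"dx": 0,"dy": -0.6,"dz": 0,"yaw": 0,"fingers": 100}

```text
clock: 2.6
tool_pos: [0.5356, -0.2229, 0.1827]
tool_rot: [0.784, -0.621, -0.001, 0.001]
ft_force: [0.1, 0.4, 0.3]
grip_width: 0.0854
grasp_force: 0.0
```

```bash
python3 st.py
cat > bar.py <<'E'
from h import *
import sys
c=cap('wrist',sys.argv[1])
P=pts(c);Z=P[...,2]; m=(Z>.034)&(Z<.05)&(abs(P[...,0]-.535)<.04)&(abs(P[...,1]+.263)<.04)
r=cv2.minAreaRect(P[m][:,:2].astype(np.float32)*1000); print(m.sum(),r)
E
python3 bar.py w1
```

```text
2.6 [ 0.5356 -0.2229  0.1827] yline 13.214562901003944 F [0.08 0.37 0.34] T [ 0.06  0.   -0.  ] 0.08540005186201556 0.0
1203 ((535.6744384765625, -264.0442199707031), (11.985509872436523, 54.01015090942383), 13.462503433227539)
```

The wrist depth agrees with the overhead fit: bar at (535.7,-264.0) mm, 12×54 mm. I'll descend and grip.

>>> apply_moves:
  motion:
    - {"dx": 0,"dy": -1,"dz": 0,"yaw": 0,"fingers": 100}
    - {"dx": 0,"dy": -0.02,"dz": -0.6,"yaw": 0.003,"fingers": 100}
    - {"dx": 0,"dy": 0,"dz": -0.8,"yaw": 0,"fingers": 100}
    - {"dx": 0,"dy": 0,"dz": -0.8,"yaw": 0,"fingers": 100}
    - {"dx": 0,"dy": 0,"dz": -0.8,"yaw": 0,"fingers": 100}
    - {"dx": 0,"dy": 0,"dz": -0.6,"yaw": 0,"fingers": 100}
    - {"dx": 0,"dy": 0,"dz": 0,"yaw": 0,"fingers": 100}
    - {"dx": 0,"dy": 0,"dz": 0,"yaw": 0,"fingers": 10}
    - {"dx": 0,"dy": 0,"dz": 0,"yaw": 0,"fingers": 10}
    - {"dx": 0,"dy": 0,"dz": 0,"yaw": 0,"fingers": 10}
    - {"dx": 0,"dy": 0,"dz": 0,"yaw": 0,"fingers": 5}
    - {"dx": 0,"dy": 0,"dz": 0,"yaw": 0,"fingers": 5}
    - {"dx": 0,"dy": 0,"dz": 0,"yaw": 0,"fingers": 5}
    - {"dx": 0,"dy": 0,"dz": 0,"yaw": 0,"fingers": 5}
  squeeze: 50

```text
clock: 4.4
tool_pos: [0.5367, -0.2622, 0.0409]
tool_rot: [0.785, -0.619, 0.0, -0.0]
ft_force: [-1.0, 0.2, 5.8]
grip_width: 0.011
grasp_force: 51.8
```

```bash
python3 st.py
```

```text
4.4 [ 0.5367 -0.2622  0.0409] yline 13.473857368913983 F [-0.97  0.19  5.78] T [ 0.44  0.4  -0.04] 0.010979191697162095 51.76118016242981
```

>>> apply_moves:
  motion:
    - {"dx": 0,"dy": 0,"dz": 0.2,"yaw": 0,"fingers": 5}
    - {"dx": 0,"dy": 0,"dz": 0.4,"yaw": 0,"fingers": 5}
    - {"dx": 0,"dy": 0,"dz": 0.6,"yaw": 0,"fingers": 5}
    - {"dx": 0,"dy": 0,"dz": 0.6,"yaw": 0,"fingers": 5}
    - {"dx": 0,"dy": 0,"dz": 0.4,"yaw": 0,"fingers": 5}
    - {"dx": 0,"dy": 0,"dz": 0,"yaw": 0,"fingers": 5}
    - {"dx": 0,"dy": 0,"dz": 0,"yaw": 0,"fingers": 5}

```text
clock: 5.28
tool_pos: [0.5359, -0.2619, 0.127]
tool_rot: [0.785, -0.619, -0.001, 0.0]
ft_force: [0.3, -0.5, -2.7]
grip_width: 0.0114
grasp_force: 50.8
```

```bash
python3 st.py
python3 - <<'E'
from h import *
c=cap('top','t1'); P=pts(c); s=sensors.state(); t=s['tool_pos']
d=P-t; m=(np.hypot(d[...,0],d[...,1])<.12)&(d[...,2]<-.02)&(d[...,2]>-.05)
q=P[m]; print(m.sum()); A=np.c_[q[:,:2],np.ones(len(q))]
k=None
for _ in range(4):
    k=np.linalg.lstsq(A,q[:,2],rcond=None)[0]; r=abs(A@k-q[:,2]); A=A[r<.003]; q=q[r<.003]
print('tilt',k, 'z under TCP',k[:2]@t[:2]+k[2]-t[2]); print(cv2.minAreaRect(q[:,:2].astype(np.float32)*1000))
E
```

```text
5.275 [ 0.5359 -0.2619  0.127 ] yline 13.455560106623594 F [ 0.35 -0.45 -2.7 ] T [0.   0.07 0.05] 0.011414842349794459 50.75717747211456
1367
tilt [ 2.50722110e-03 -9.51901978e-05  9.06760034e-02] z under TCP -0.03474258384294614
((529.9823608398438, -264.1864929199219), (109.09672546386719, 92.92530059814453), 13.251080513000488)
```

Template held level: underside is 40.7 mm below the TCP. I'll carry it over the fixture, hole about 20 mm short of the pin and 3 mm off the fence.

>>> apply_moves:
  motion:
    - {"dx": 0.05,"dy": 0.5,"dz": 0,"yaw": 0.01,"fingers": 5}
    - {"dx": 0.07,"dy": 0.9,"dz": 0,"yaw": 0.015,"fingers": 5}
    - {"dx": 0.08,"dy": 0.9,"dz": 0,"yaw": 0.015,"fingers": 5}
    - {"dx": 0.08,"dy": 0.9,"dz": 0,"yaw": 0.015,"fingers": 5}
    - {"dx": 0.08,"dy": 0.9,"dz": 0,"yaw": 0.015,"fingers": 5}
    - {"dx": 0.08,"dy": 0.9,"dz": 0,"yaw": 0.015,"fingers": 5}
    - {"dx": 0.08,"dy": 0.9,"dz": 0,"yaw": 0.015,"fingers": 5}
    - {"dx": 0.07,"dy": 0.9,"dz": 0,"yaw": 0.015,"fingers": 5}
    - {"dx": 0.05,"dy": 0.7,"dz": 0,"yaw": 0.006,"fingers": 5}
    - {"dx": 0,"dy": 0.3,"dz": 0,"yaw": 0,"fingers": 5}
    - {"dx": 0,"dy": 0,"dz": -0.4,"yaw": 0,"fingers": 5}
    - {"dx": 0,"dy": 0,"dz": -0.4,"yaw": 0,"fingers": 5}
    - {"dx": 0,"dy": 0,"dz": -0.3,"yaw": 0,"fingers": 5}
    - {"dx": 0,"dy": 0,"dz": 0,"yaw": 0,"fingers": 5}
    - {"dx": 0,"dy": 0,"dz": 0,"yaw": 0,"fingers": 5}

```text
clock: 7.2
tool_pos: [0.5623, 0.0495, 0.0847]
tool_rot: [0.821, -0.571, 0.0, -0.0]
ft_force: [0.6, 0.1, -2.8]
grip_width: 0.0109
grasp_force: 50.5
```

```bash
cat > fx.py <<'E'
from h import *
import sys
a=np.radians(20.364); ex=np.array([np.cos(a),np.sin(a)]); ey=np.array([-ex[1],ex[0]]); o=np.array([.59208,.06709])
def fix(p): d=np.asarray(p)[:2]-o; return np.round([1e3*d@ex,1e3*d@ey],2)
def main():
    s=sensors.state(); F=np.array(s['ft_force']); q=s['tool_rot']
    print(round(s['clock'],2),'TCP fix',fix(s['tool_pos']),'z',round(1e3*s['tool_pos'][2],2),'yaw',round(np.degrees(2*np.arctan2(q[1],q[0]))+90,2),'Ffix',np.round([F[:2]@ex,F[:2]@ey,F[2]],2),'T',np.round(s['wrist_torque'],2),'grip',round(s['grip_width']*1e3,2))
def look(fn):
    # template hole seen from the top camera + plate pose
    c=cap('top',fn); P=pts(c); t=np.array(sensors.state()['tool_pos']); zt=t[2]-.0347
    Z=P[...,2]; m=(abs(Z-zt)<.004)&(np.hypot(P[...,0]-t[0],P[...,1]-t[1])<.13)
    q=P[m]; f=np.array([fix(x) for x in q]); 
    print('plate pts',len(f),'x',np.percentile(f[:,0],[.5,99.5]),'y',np.percentile(f[:,1],[.5,99.5]),'z',1e3*np.median(q[:,2]))
    u=proj(c,[*t[:2],zt])[0].astype(int); u0,v0=u-[50,75]
    cv2.imwrite(f'pics/{fn}_c.png',cv2.resize(c['image'][v0:v0+110,u0:u0+100,::-1],None,fx=5,fy=5,interpolation=cv2.INTER_CUBIC)); print(u0,v0)
main()
if len(sys.argv)>1: look(sys.argv[1])
E
python3 fx.py t2
```

```text
7.2 TCP fix [-34.02  -6.17] z 84.69 yaw 20.37 Ffix [ 0.59 -0.09 -2.82] T [-0.01  0.01 -0.03] grip 10.91
plate pts 1128 x [-94.66365  23.9657 ] y [-51.42365  37.92   ] z 49.487316093194806
190 163
```

View pics/t2_c.png

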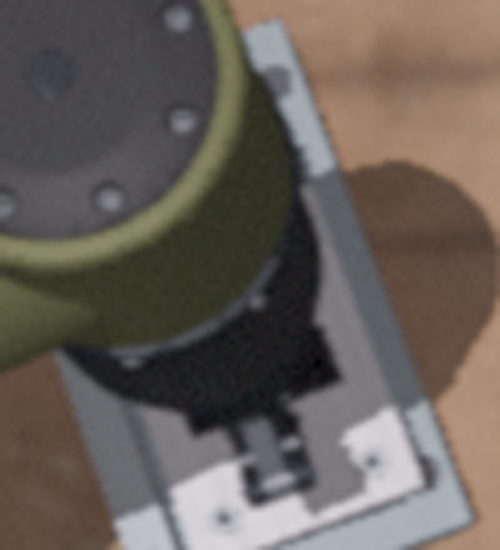

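The overhead crop shows the plate's rear end at (300,480) lying parallel to the fixture, with the arm hiding the pin. Depth puts the plate edges 7 mm clear of the fence, hole about 21 mm short of the pin. I'll come in 4 mm toward the fence and go down to just above the pin.

>>> apply_moves:
  motion:
    - {"dx": -0.035,"dy": 0.094,"dz": -0.1,"yaw": 0,"fingers": 5}
    - {"dx": 0,"dy": 0,"dz": -0.15,"yaw": 0,"fingers": 5}
    - {"dx": 0,"dy": 0,"dz": -0.1,"yaw": 0,"fingers": 5}
    - {"dx": 0,"dy": 0,"dz": -0.07,"yaw": 0,"fingers": 5}
    - {"dx": 0,"dy": 0,"dz": -0.03,"yaw": 0,"fingers": 5}
    - {"dx": 0,"dy": 0,"dz": 0,"yaw": 0,"fingers": 5}
    - {"dx": 0,"dy": 0,"dz": 0,"yaw": 0,"fingers": 5}

```text
clock: 8.12
tool_pos: [0.5607, 0.0536, 0.0665]
tool_rot: [0.821, -0.571, 0.0, -0.0]
ft_force: [-0.0, 0.1, -2.7]
grip_width: 0.0112
grasp_force: 50.6
```

```bash
python3 fx.py
```

```text
8.12 TCP fix [-34.08  -1.75] z 66.48 yaw 20.4 Ffix [ 0.03  0.1  -2.7 ] T [-0.01  0.01  0.02] grip 11.17
```

>>> apply_moves:
  motion:
    - {"dx": 0,"dy": 0,"dz": -0.015,"yaw": 0,"fingers": 5}
    - {"dx": 0,"dy": 0,"dz": -0.015,"yaw": 0,"fingers": 5}
    - {"dx": 0,"dy": 0,"dz": -0.01,"yaw": 0,"fingers": 5}
    - {"dx": 0,"dy": 0,"dz": 0,"yaw": 0,"fingers": 5}

```text
clock: 8.62
tool_pos: [0.5607, 0.0536, 0.0648]
tool_rot: [0.821, -0.571, 0.0, -0.0]
ft_force: [-0.7, -0.1, -1.4]
grip_width: 0.0114
grasp_force: 50.7
```

```bash
python3 fx.py
```

```text
8.62 TCP fix [-34.15  -1.76] z 64.83 yaw 20.4 Ffix [-0.67  0.15 -1.44] T [-0.04  0.16 -0.01] grip 11.41
```

>>> apply_moves:
  motion:
    - {"dx": 0,"dy": 0,"dz": -0.01,"yaw": 0,"fingers": 5}
    - {"dx": 0,"dy": 0,"dz": 0,"yaw": 0,"fingers": 5}

```text
clock: 8.88
tool_pos: [0.5607, 0.0535, 0.0647]
tool_rot: [0.821, -0.571, 0.0, -0.0]
ft_force: [-1.4, -0.4, 0.3]
grip_width: 0.0115
grasp_force: 51.1
```

```bash
python3 fx.py
```

```text
8.88 TCP fix [-34.1  -1.8] z 64.66 yaw 20.4 Ffix [-1.49  0.11  0.33] T [-0.09  0.42  0.02] grip 11.53
```

Contact with the pin confirmed at about 3 N, at the expected height. Next I ease toward the fence.

>>> apply_moves:
  motion:
    - {"dx": -0.0045,"dy": 0.012,"dz": 0,"yaw": 0,"fingers": 5}
    - {"dx": -0.0045,"dy": 0.012,"dz": 0,"yaw": 0,"fingers": 5}
    - {"dx": -0.0045,"dy": 0.012,"dz": 0,"yaw": 0,"fingers": 5}
    - {"dx": -0.0045,"dy": 0.012,"dz": 0,"yaw": 0,"fingers": 5}
    - {"dx": 0,"dy": 0,"dz": 0,"yaw": 0,"fingers": 5}

```text
clock: 9.5
tool_pos: [0.5602, 0.0555, 0.0645]
tool_rot: [0.821, -0.571, 0.0, -0.0]
ft_force: [1.2, -1.6, 1.1]
grip_width: 0.0113
grasp_force: 51.1
```

```bash
python3 fx.py
```

```text
9.5 TCP fix [-33.93   0.28] z 64.54 yaw 20.4 Ffix [ 0.54 -1.87  1.13] T [-0.5  -0.55 -0.11] grip 11.25
```

>>> apply_moves:
  motion:
    - {"dx": -0.0045,"dy": 0.012,"dz": 0,"yaw": 0,"fingers": 5}
    - {"dx": 0,"dy": 0,"dz": 0,"yaw": 0,"fingers": 5}

```text
clock: 9.75
tool_pos: [0.5599, 0.056, 0.0645]
tool_rot: [0.821, -0.571, 0.0, -0.0]
ft_force: [1.7, -1.6, 1.8]
grip_width: 0.0114
grasp_force: 51.2
```

```bash
python3 fx.py
```

```text
9.75 TCP fix [-34.01   0.8 ] z 64.49 yaw 20.4 Ffix [ 1.09 -2.07  1.85] T [-0.58 -0.56 -0.12] grip 11.4
```

>>> apply_moves:
  motion:
    - {"dx": -0.0045,"dy": 0.012,"dz": 0,"yaw": 0,"fingers": 5}
    - {"dx": 0,"dy": 0,"dz": 0,"yaw": 0,"fingers": 5}

```text
clock: 10.0
tool_pos: [0.5597, 0.0564, 0.0645]
tool_rot: [0.821, -0.571, 0.0, -0.0]
ft_force: [1.1, -3.1, 1.6]
grip_width: 0.0107
grasp_force: 51.2
```

```bash
python3 fx.py
```

```text
10.0 TCP fix [-34.04   1.25] z 64.48 yaw 20.4 Ffix [-0.1  -3.32  1.6 ] T [-0.82 -0.77 -0.07] grip 10.67
```

>>> apply_moves:
  motion:
    - {"dx": -0.0045,"dy": 0.012,"dz": 0,"yaw": 0,"fingers": 5}
    - {"dx": 0,"dy": 0,"dz": 0,"yaw": 0,"fingers": 5}

```text
clock: 10.25
tool_pos: [0.5597, 0.0565, 0.0645]
tool_rot: [0.821, -0.571, 0.001, 0.0]
ft_force: [2.8, -4.2, 1.4]
grip_width: 0.0111
grasp_force: 51.2
```

```bash
python3 fx.py
```

```text
10.25 TCP fix [-34.05   1.37] z 64.51 yaw 20.4 Ffix [ 1.17 -4.93  1.45] T [-1.45 -1.19 -0.11] grip 11.1
```

Fence found: motion stalls at TCP y ≈ 1.3 mm with about 3 N on it. I'll slide along it now.

>>> apply_moves:
  motion:
    - {"dx": 0.024,"dy": 0.009,"dz": 0,"yaw": 0,"fingers": 5}
    - {"dx": 0.035,"dy": 0.013,"dz": 0,"yaw": 0,"fingers": 5}
    - {"dx": 0.035,"dy": 0.013,"dz": 0,"yaw": 0,"fingers": 5}
    - {"dx": 0.035,"dy": 0.013,"dz": 0,"yaw": 0,"fingers": 5}
    - {"dx": 0.035,"dy": 0.013,"dz": 0,"yaw": 0,"fingers": 5}
    - {"dx": 0.035,"dy": 0.013,"dz": 0,"yaw": 0,"fingers": 5}
    - {"dx": 0.024,"dy": 0.009,"dz": 0,"yaw": 0,"fingers": 5}

```text
clock: 11.12
tool_pos: [0.5672, 0.0593, 0.0645]
tool_rot: [0.821, -0.571, -0.001, 0.002]
ft_force: [-4.6, -5.5, 6.8]
grip_width: 0.0112
grasp_force: 52.1
```

```bash
python3 fx.py
```

```text
11.12 TCP fix [-26.06   1.37] z 64.51 yaw 20.39 Ffix [-6.22 -3.55  6.76] T [-1.84  1.42 -0.04] grip 11.18
```

>>> apply_moves:
  motion:
    - {"dx": 0.024,"dy": 0.009,"dz": 0.01,"yaw": 0,"fingers": 5}
    - {"dx": 0.024,"dy": 0.009,"dz": 0,"yaw": 0,"fingers": 5}
    - {"dx": 0.024,"dy": 0.009,"dz": 0,"yaw": 0,"fingers": 5}
    - {"dx": 0.024,"dy": 0.009,"dz": 0,"yaw": 0,"fingers": 5}
    - {"dx": 0.024,"dy": 0.009,"dz": 0,"yaw": 0,"fingers": 5}

```text
clock: 11.75
tool_pos: [0.5718, 0.061, 0.0647]
tool_rot: [0.821, -0.571, -0.001, 0.002]
ft_force: [-5.4, -4.7, 5.9]
grip_width: 0.0113
grasp_force: 51.9
```

```bash
python3 fx.py
```

```text
11.75 TCP fix [-21.11   1.36] z 64.66 yaw 20.38 Ffix [-6.73 -2.52  5.93] T [-1.89  1.37 -0.06] grip 11.33
```

>>> apply_moves:
  motion:
    - {"dx": 0.019,"dy": 0.007,"dz": 0,"yaw": 0,"fingers": 5}
    - {"dx": 0.019,"dy": 0.007,"dz": 0,"yaw": 0,"fingers": 5}
    - {"dx": 0.019,"dy": 0.007,"dz": 0,"yaw": 0,"fingers": 5}
    - {"dx": 0.019,"dy": 0.007,"dz": 0,"yaw": 0,"fingers": 5}

```text
clock: 12.25
tool_pos: [0.5748, 0.0621, 0.0646]
tool_rot: [0.821, -0.571, -0.001, 0.002]
ft_force: [-4.1, -5.7, 6.5]
grip_width: 0.0111
grasp_force: 51.9
```

```bash
python3 fx.py
```

```text
12.25 TCP fix [-17.89   1.33] z 64.64 yaw 20.38 Ffix [-5.87 -3.88  6.54] T [-1.91  1.39 -0.04] grip 11.09
```

>>> apply_moves:
  motion:
    - {"dx": 0.019,"dy": 0.007,"dz": 0,"yaw": 0,"fingers": 5}
    - {"dx": 0.019,"dy": 0.007,"dz": 0,"yaw": 0,"fingers": 5}

```text
clock: 12.5
tool_pos: [0.5763, 0.0627, 0.0646]
tool_rot: [0.821, -0.571, -0.001, 0.002]
ft_force: [-5.2, -6.5, 6.4]
grip_width: 0.0113
grasp_force: 51.9
```

```bash
python3 fx.py
```

```text
12.5 TCP fix [-16.29   1.33] z 64.63 yaw 20.38 Ffix [-7.09 -4.28  6.41] T [-1.95  1.51  0.04] grip 11.34
```

>>> apply_moves:
  motion:
    - {"dx": 0.019,"dy": 0.007,"dz": 0,"yaw": 0,"fingers": 5}
    - {"dx": 0.019,"dy": 0.007,"dz": 0,"yaw": 0,"fingers": 5}

```text
clock: 12.75
tool_pos: [0.5778, 0.0632, 0.0646]
tool_rot: [0.821, -0.571, -0.001, 0.002]
ft_force: [-4.2, -6.2, 5.1]
grip_width: 0.0112
grasp_force: 51.8
```

```bash
python3 fx.py
```

```text
12.75 TCP fix [-14.68   1.34] z 64.57 yaw 20.38 Ffix [-6.13 -4.36  5.14] T [-1.93  1.4  -0.03] grip 11.17
```

>>> apply_moves:
  motion:
    - {"dx": 0.019,"dy": 0.007,"dz": 0,"yaw": 0,"fingers": 5}

```text
clock: 12.88
tool_pos: [0.5786, 0.0635, 0.0645]
tool_rot: [0.821, -0.571, -0.001, 0.002]
ft_force: [-5.0, -5.2, 4.9]
grip_width: 0.0108
grasp_force: 51.7
```

```bash
python3 fx.py
```

```text
12.88 TCP fix [-13.88   1.32] z 64.48 yaw 20.38 Ffix [-6.53 -3.11  4.9 ] T [-2.01  1.31 -0.06] grip 10.81
```

>>> apply_moves:
  motion:
    - {"dx": 0.019,"dy": 0.007,"dz": 0,"yaw": 0,"fingers": 5}

```text
clock: 13.0
tool_pos: [0.5793, 0.0638, 0.0643]
tool_rot: [0.821, -0.571, -0.001, 0.002]
ft_force: [-3.7, -5.7, 3.8]
grip_width: 0.0116
grasp_force: 51.6
```

```bash
python3 fx.py
```

```text
13.0 TCP fix [-13.1    1.33] z 64.32 yaw 20.38 Ffix [-5.48 -4.08  3.84] T [-1.98  0.99 -0.07] grip 11.61
```

z and Fz are both falling, so the hole is coming over the pin.

>>> apply_moves:
  motion:
    - {"dx": 0.019,"dy": 0.007,"dz": 0,"yaw": 0,"fingers": 5}

```text
clock: 13.12
tool_pos: [0.5804, 0.0642, 0.064]
tool_rot: [0.821, -0.571, -0.001, 0.002]
ft_force: [0.4, -5.7, -0.9]
grip_width: 0.0109
grasp_force: 51.0
```

```bash
python3 fx.py
```

```text
13.12 TCP fix [-12.01   1.35] z 63.98 yaw 20.38 Ffix [-1.57 -5.46 -0.86] T [-2.03 -0.14 -0.  ] grip 10.88
```

>>> apply_moves:
  motion:
    - {"dx": 0.012,"dy": 0.004,"dz": 0,"yaw": 0,"fingers": 5}

```text
clock: 13.25
tool_pos: [0.5808, 0.0643, 0.0637]
tool_rot: [0.821, -0.571, -0.001, 0.002]
ft_force: [0.1, -5.4, 1.1]
grip_width: 0.0111
grasp_force: 51.0
```

```bash
python3 fx.py
```

```text
13.25 TCP fix [-11.51   1.34] z 63.66 yaw 20.37 Ffix [-1.74 -5.12  1.1 ] T [-1.94 -0.03 -0.02] grip 11.13
```

>>> apply_moves:
  motion:
    - {"dx": 0.01,"dy": -0.003,"dz": -0.015,"yaw": 0,"fingers": 5}
    - {"dx": 0,"dy": 0,"dz": -0.015,"yaw": 0,"fingers": 5}

```text
clock: 13.5
tool_pos: [0.5816, 0.0646, 0.0625]
tool_rot: [0.821, -0.571, -0.001, 0.001]
ft_force: [-0.2, -5.7, -0.3]
grip_width: 0.011
grasp_force: 51.0
```

```bash
python3 fx.py
```

```text
13.5 TCP fix [-10.75   1.3 ] z 62.54 yaw 20.38 Ffix [-2.2  -5.23 -0.34] T [-1.8  -0.13 -0.13] grip 10.98
```

>>> apply_moves:
  motion:
    - {"dx": 0.002,"dy": -0.004,"dz": -0.015,"yaw": 0,"fingers": 5}
    - {"dx": 0,"dy": 0,"dz": -0.015,"yaw": 0,"fingers": 5}
    - {"dx": 0,"dy": 0,"dz": -0.015,"yaw": 0,"fingers": 5}
    - {"dx": 0,"dy": 0,"dz": -0.015,"yaw": 0,"fingers": 5}

```text
clock: 14.0
tool_pos: [0.5822, 0.0648, 0.0607]
tool_rot: [0.821, -0.571, -0.0, 0.0]
ft_force: [1.6, -6.0, 0.1]
grip_width: 0.011
grasp_force: 50.9
```

```bash
python3 fx.py
```

```text
14.0 TCP fix [-10.12   1.28] z 60.75 yaw 20.39 Ffix [-0.61 -6.21  0.07] T [-1.65 -0.27 -0.09] grip 11.03
```

>>> apply_moves:
  motion:
    - {"dx": 0.004,"dy": -0.01,"dz": -0.015,"yaw": 0,"fingers": 5}
    - {"dx": 0.002,"dy": -0.005,"dz": -0.015,"yaw": 0,"fingers": 5}
    - {"dx": 0,"dy": 0,"dz": -0.015,"yaw": 0,"fingers": 5}
    - {"dx": 0,"dy": 0,"dz": -0.015,"yaw": 0,"fingers": 5}

```text
clock: 14.5
tool_pos: [0.5825, 0.0648, 0.0583]
tool_rot: [0.821, -0.571, -0.0, -0.0]
ft_force: [-0.7, -0.9, -1.9]
grip_width: 0.0112
grasp_force: 50.8
```

```bash
python3 fx.py
```

```text
14.5 TCP fix [-9.79  1.19] z 58.35 yaw 20.41 Ffix [-1.   -0.63 -1.94] T [-0.38 -0.12 -0.07] grip 11.19
```

Free and nearly down. I'll continue to the bed gently.

>>> apply_moves:
  motion:
    - {"dx": 0,"dy": 0,"dz": -0.015,"yaw": 0,"fingers": 5}
    - {"dx": 0,"dy": 0,"dz": -0.012,"yaw": 0,"fingers": 5}
    - {"dx": 0,"dy": 0,"dz": 0,"yaw": 0,"fingers": 5}

```text
clock: 14.88
tool_pos: [0.5825, 0.0646, 0.0573]
tool_rot: [0.821, -0.571, -0.0, 0.0]
ft_force: [0.7, 0.0, -2.3]
grip_width: 0.0109
grasp_force: 50.6
```

```bash
python3 fx.py
```

```text
14.88 TCP fix [-9.87  1.02] z 57.33 yaw 20.41 Ffix [ 0.65 -0.2  -2.31] T [-0.03  0.02  0.02] grip 10.89
```

>>> apply_moves:
  motion:
    - {"dx": 0,"dy": 0,"dz": -0.012,"yaw": 0,"fingers": 5}
    - {"dx": 0,"dy": 0,"dz": 0,"yaw": 0,"fingers": 5}

```text
clock: 15.12
tool_pos: [0.5826, 0.0644, 0.057]
tool_rot: [0.821, -0.571, -0.0, 0.0]
ft_force: [-1.1, 0.2, -2.2]
grip_width: 0.0111
grasp_force: 50.6
```

```bash
python3 fx.py
```

```text
15.12 TCP fix [-9.82  0.83] z 57.03 yaw 20.4 Ffix [-0.93  0.57 -2.22] T [-0.02  0.05 -0.03] grip 11.14
```

>>> apply_moves:
  motion:
    - {"dx": 0,"dy": 0,"dz": -0.012,"yaw": 0,"fingers": 5}
    - {"dx": 0,"dy": 0,"dz": 0,"yaw": 0,"fingers": 5}

```text
clock: 15.38
tool_pos: [0.5827, 0.0644, 0.0569]
tool_rot: [0.821, -0.571, 0.0, -0.0]
ft_force: [-1.1, 1.3, -0.6]
grip_width: 0.0106
grasp_force: 50.9
```

```bash
python3 fx.py
```

```text
15.38 TCP fix [-9.69  0.78] z 56.91 yaw 20.4 Ffix [-0.58  1.56 -0.64] T [ 0.02  0.32 -0.  ] grip 10.61
```

>>> apply_moves:
  motion:
    - {"dx": 0,"dy": 0,"dz": -0.012,"yaw": 0,"fingers": 5}
    - {"dx": 0,"dy": 0,"dz": 0,"yaw": 0,"fingers": 5}

```text
clock: 15.62
tool_pos: [0.5828, 0.0644, 0.0569]
tool_rot: [0.821, -0.571, 0.0, -0.0]
ft_force: [-3.4, 0.3, 5.0]
grip_width: 0.0112
grasp_force: 51.5
```

```bash
python3 fx.py
```

```text
15.62 TCP fix [-9.64  0.73] z 56.87 yaw 20.4 Ffix [-3.12  1.51  5.04] T [0.06 1.19 0.04] grip 11.19
```

On the bed: z = 56.9 mm, exactly 8 mm below the pin-top contact. Relieve the load, release and retreat upward.

>>> apply_moves:
  motion:
    - {"dx": 0,"dy": 0,"dz": 0.01,"yaw": 0,"fingers": 5}
    - {"dx": 0,"dy": 0,"dz": 0,"yaw": 0,"fingers": 5}
    - {"dx": 0,"dy": 0,"dz": 0,"yaw": 0,"fingers": 18}
    - {"dx": 0,"dy": 0,"dz": 0,"yaw": 0,"fingers": 30}
    - {"dx": 0,"dy": 0,"dz": 0,"yaw": 0,"fingers": 50}
    - {"dx": 0,"dy": 0,"dz": 0,"yaw": 0,"fingers": 60}
    - {"dx": 0,"dy": 0,"dz": 0,"yaw": 0,"fingers": 60}
    - {"dx": 0,"dy": 0,"dz": 0.3,"yaw": 0,"fingers": 60}
    - {"dx": 0,"dy": 0,"dz": 0.6,"yaw": 0,"fingers": 60}
    - {"dx": 0,"dy": 0,"dz": 0.9,"yaw": 0,"fingers": 60}
    - {"dx": 0,"dy": 0,"dz": 1,"yaw": 0,"fingers": 60}
    - {"dx": -0.5,"dy": -1,"dz": 0.8,"yaw": 0,"fingers": 60}
    - {"dx": -0.5,"dy": -1,"dz": 0,"yaw": 0,"fingers": 60}
    - {"dx": -0.5,"dy": -1,"dz": 0,"yaw": 0,"fingers": 60}
    - {"dx": -0.5,"dy": -1,"dz": 0,"yaw": 0,"fingers": 60}
    - {"dx": 0,"dy": -1,"dz": 0,"yaw": 0,"fingers": 60}
    - {"dx": 0,"dy": -1,"dz": 0,"yaw": 0,"fingers": 60}
    - {"dx": 0,"dy": -1,"dz": 0,"yaw": 0,"fingers": 60}
    - {"dx": 0,"dy": 0,"dz": 0,"yaw": 0,"fingers": 60}
  squeeze: 20

```text
clock: 18.0
tool_pos: [0.5022, -0.2177, 0.2013]
tool_rot: [0.82, -0.572, 0.0, 0.0]
ft_force: [-0.1, -0.0, -0.0]
grip_width: 0.0506
grasp_force: 0.0
```

```bash
python3 fx.py
python3 - <<'E'
from h import *
from fx import fix
c=cap('top','end'); P=pts(c); Z=P[...,2]; u=np.zeros(Z.shape,bool); u[160:295,180:290]=1
m=u&(Z>.0185)&(Z<.026); m=cv2.morphologyEx(m.astype(np.uint8),cv2.MORPH_OPEN,np.ones((5,5)))>0
q=P[m]; r=cv2.minAreaRect(q[:,:2].astype(np.float32)*1000); print(r,np.median(q[:,2]),fix(np.array(r[0])/1e3))
A=np.c_[q[:,:2],np.ones(len(q))]; print(np.linalg.lstsq(A,q[:,2],rcond=None)[0])
cv2.imwrite('pics/endc.png',cv2.resize(c['image'][160:295,180:290,::-1],None,fx=4,fy=4,interpolation=cv2.INTER_CUBIC))
E
```

```text
18.0 TCP fix [-183.34 -235.78] z 201.26 yaw 20.2 Ffix [-0.1   0.02 -0.01] T [0.04 0.   0.05] grip 50.6
18.0 TCP fix [-183.34 -235.78] z 201.26 yaw 20.2 Ffix [-0.1   0.02 -0.01] T [0.04 0.   0.05] grip 50.6
((0.0, 0.0), (0.0, 0.0), 0.0) nan [-578.42  143.14]
[0. 0. 0.]
  return _methods._mean(a, axis=axis, dtype=dtype,
  ret = ret.dtype.type(ret / rcount)
```

View pics/endc.png

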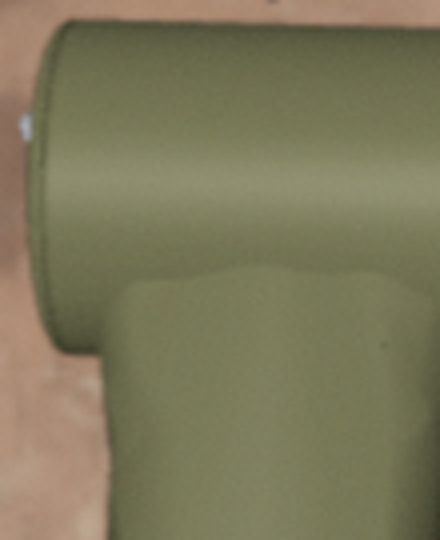

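The arm's elbow covers the fixture in this view (the whole crop), so I'll swing it further away.

>>> apply_moves:
  motion:
    - {"dx": -0.5,"dy": -1,"dz": 0.3,"yaw": 0,"fingers": 60}
    - {"dx": -0.5,"dy": -1,"dz": 0.3,"yaw": 0,"fingers": 60}
    - {"dx": -0.5,"dy": -1,"dz": 0,"yaw": 0,"fingers": 60}
    - {"dx": -0.5,"dy": -1,"dz": 0,"yaw": 0,"fingers": 60}
    - {"dx": -0.5,"dy": -1,"dz": 0,"yaw": 0,"fingers": 60}
    - {"dx": -0.5,"dy": -1,"dz": 0,"yaw": 0,"fingers": 60}
    - {"dx": -0.5,"dy": -1,"dz": 0,"yaw": 0,"fingers": 60}
    - {"dx": -0.5,"dy": 0,"dz": 0,"yaw": 0,"fingers": 60}
    - {"dx": 0,"dy": 0,"dz": 0,"yaw": 0,"fingers": 60}

```text
clock: 19.18
tool_pos: [0.3422, -0.4951, 0.2254]
tool_rot: [0.821, -0.571, 0.001, 0.0]
ft_force: [0.3, 0.0, 0.5]
grip_width: 0.0507
grasp_force: 0.0
```

Run:
```python
from h import *
from fx import fix
c=cap('top','end2'); P=pts(c); Z=P[...,2]; u=np.zeros(Z.shape,bool); u[160:295,180:290]=1
m=u&(Z>.0185)&(Z<.026); m=cv2.morphologyEx(m.astype(np.uint8),cv2.MORPH_OPEN,np.ones((5,5)))>0
q=P[m]; print(len(q))
if len(q)>50:
    r=cv2.minAreaRect(q[:,:2].astype(np.float32)*1000); print(r,np.median(q[:,2]),fix(np.array(r[0])/1e3))
    A=np.c_[q[:,:2],np.ones(len(q))]; print(np.linalg.lstsq(A,q[:,2],rcond=None)[0])
cv2.imwrite('pics/end2c.png',cv2.resize(c['image'][150:390,130:500,::-1],None,fx=2,fy=2,interpolation=cv2.INTER_CUBIC))
```

```text
19.18 TCP fix [-429.92 -440.12] z 225.42 yaw 20.37 Ffix [ 0.25 -0.07  0.51] T [-0.03 -0.06 -0.05] grip 50.73
629
((595.682861328125, 71.36917114257812), (151.86309814453125, 61.74429702758789), 30.89082145690918) 0.02157469163579739 [4.87 2.76]
[ 0.000856   -0.00242641  0.02140651]
```

View pics/end2c.png

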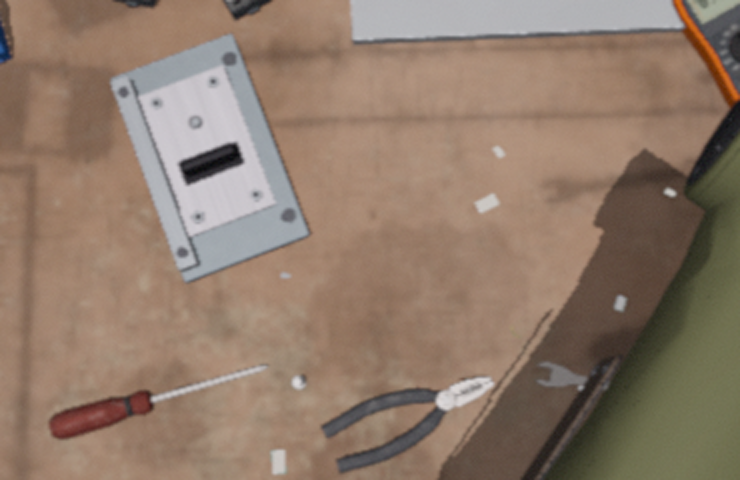

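The plate lies on the bed beside the fence with the pin filling the hole (crop (195,122)), and the pliers, screwdriver and bolt are undisturbed. A quick squareness check by colour, then hand in.

Run:
```python
from h import *
c=pickle.load(open('end2.pkl','rb')); P=pts(c)
i=c['image'].astype(int)[160:295,180:290]
Z=P[160:295,180:290,2]
m=((i.min(2)>175)&(Z<.027)).astype(np.uint8); n,l,s,_=cv2.connectedComponentsWithStats(m); k=1+s[1:,4].argmax(); print(s[k,4])
v,u=np.where(l==k); q=onplane(c,np.c_[u+180,v+160],.022); print(cv2.minAreaRect(q[:,:2].astype(np.float32)*1000))
t=Z[(l==k)]; print(np.percentile(t,[2,50,98]))
```

```text
2775
((596.8890991210938, 67.81507110595703), (150.30776977539062, 89.78839111328125), 20.38892364501953)
[0.01630263 0.02129965 0.02571635]
```

```bash
python3 -c "from bench import workorder; print(workorder.finish_job())"
```

```text
the job is handed in; nothing more can be done
None
```

The template is home on the pin: it lies flat on the bed and square to the fence (20.39° against the fixture's 20.36°). The highest contact force I read on the fixture was about 10 N, none of the bystanders I could see had moved, and the job was handed in at about 19 s.

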